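Move a recorder cartridge from the charging dock to the test dock

ROBOT

A 7-joint arm with a two-finger parallel gripper is mounted at the origin on the work surface. World frame = base frame: x ahead of the robot, y to its left, z up, the work surface at z = 0. Lengths are in mm, angles in rad, forces in N, time in s.
With the tool pointing down it reaches from about 400 to 875 mm from the base axis. Payload 19.3 kg.
Tool frame: the origin (TCP) lies at the very end of the fingers, on their centre line; the grasp point (between the pads) lies 19 mm behind it (grip_point_offset is the z of the grasp point in the tool frame, in mm); z points along the fingers, x is the direction in which the jaws open and shut, and the axes are right-handed (so a half turn about z gives the same grasp; the last joint's range is limited). The gripper opens to 85 mm and grips with 20 to 120 N. Pads are 22 mm wide; open, the fingers measure 114 mm over their backs; the gripper's body (76 mm by 85 mm) begins 54 mm behind the grasp point. The pads swing forward as they close: fully open they stand 13 mm farther back than shut.
Start: joints at [1.236, 0.521, -0.036, 1.599, 0.021, 1.021, -0.113], TCP at [163.545, -603.215, 231.291] pointing down, gripper open.
Joint ranges: [-2.91, 2.91], [-0.3, 2.13], [-1.5, 1.42], [0.17, 2.43], [-1.26, 4.41], [0.16, 1.93], [-2.52, 2.52]. Speed limits (rad/s): [1.89, 1.89, 2.39, 2.39, 3.01, 3.01, 3.01].

INTERFACE

Orientations are given as a 3x3 rotation matrix whose columns are the frame's x, y, z axes.
In Python, from workcell import movep, movel, goto_joints, open_gripper, clamp, wait, inverse_kinematics, read_state, camera, PlanningError, finish_job, grip_point_offset gives the robot as it stands. Calls block until the motion is done:
- movep(position, orientation): joint-space move of the TCP to a pose.
- movel(position, frame=None, max_speed=150, guard=None): straight line of the TCP; frame=None keeps the orientation; max_speed is the mean speed in mm/s. With guard (N) it stops when the force on the tool has changed by that much, and returns True; else False.
- goto_joints(angles): joint-space move.
- open_gripper() and clamp(): open the fingers fully, or close them until they stop; the grip force is fixed at half the most.
- wait(seconds).
- inverse_kinematics(position, orientation): joint angles nearest the present ones, or None.
- read_state(): the state.
- camera(name): name is "scene" or "top" or "wrist"; returns a dict with "image" (384x512x3 uint8, blue, green, red), "range_z" (384x512 float32, mm along the optical axis (not along the pixel's ray), 0 where there is no reading), "fx", "fy", "cx", "cy" (pixels), "dist_coeffs" ([k1, k2, p1, p2, k3] as OpenCV has them; the pictures are not rectified), "cam_to_world" (4x4, takes a point from camera to world coordinates). Camera axes: x right, y up, looking along -z (the intrinsics and any distortion apply to the point x, -y, -z); pixel columns grow to the right and rows downward; lengths in mm; the calibration is good to about 2 mm. A picture is of the moment at which its call begins.
A pose or a line that the arm cannot do raises PlanningError and nothing moves.
- finish_job(): hands the job in, once; it reports no verdict.
The state is a dict: "time": time; "qpos": joint angles; "qvel": joint speeds; "joint_efforts": joint torques, N m; "eef_pos": TCP position; "tool_rot": TCP orientation; "ft_force": force on the tool from outside, world axes, zero at the start; "torque": the same for the moment, N m; "finger_gap": finger opening in mm.
Only numpy, scipy, OpenCV 4.12 (cv2) and the standard library are available. Lean on these libraries where they do the work, as an engineer would, in place of code of your own. Each camera call takes 0.05 s, during which the arm holds its last target.

TASK

The recorder cartridge is locked in the orange charging dock. Push it in against the stop so that its push-push catch lets go and it is ejected, draw it out, slide it into the empty white-and-green test dock and push it in against the stop so that the catch there holds it, then let go. Leave the two white sensor housings and the screwdriver where they lie.

Things in the scene. Friction and masses are not known exactly. Their poses are not given: they have to be found in the camera images.
- cartridge: Recorder cartridge, loose, about 0.3 kg: blue box body 42 x 64 x 110 mm (x, y, z) and, centred on its top, a yellow grip block 26 x 30 x 40 mm (x, y, z): 150 mm long in all. Origin: centre of its lower end; z along it towards the yellow grip. Both broad faces have a recessed track in the lower 56 mm in which the dock's catch roller runs. It fits either way round (half a turn about z).
- grip (a point): Point inside the cartridge's yellow grip block, on its axis, 137 mm above the lower end, 27 mm above the blue shoulder and 13 mm below the top of the grip. The weight hangs well below it (centre of mass about 63 mm above the lower end), and the lean makes it swing in the dock's x-z plane if pinched lightly across y; pinched across x, or firmly, it keeps its lean.
- charge_dock: Orange charging dock, black rim, amber lamps, fixed; base 160 x 124 mm, 168 mm high. Origin: centre of its underside; z up; front is -x. The bay leans 30 degrees from vertical to the dock's front: the way out of it is (-0.5, 0, 0.866) in the dock's frame. Bay 44.5 x 66.5 mm (dock's x side, y side: 1.2 mm clearance round the cartridge). The cartridge is locked in it at the start, its x, y, z along the bay's.
- charge_mouth (a point): Centre of the mouth of the charging dock's bay, in the plane of the rim; in the dock's frame at (-35, 0, 142) mm. Around it a flat rim 88 x 100 mm, square to the bay axis, with a lead-in (5 mm wider each side, 9 mm deep). The locked cartridge's blue body stands 10 mm out of the mouth, ejected 40 mm, at the stop 2 mm.
- charge_platform (a joint): Travel (m) of the sprung platform under the cartridge down the charging dock's bay: 0 fully out (cartridge ejected), 0.030 cartridge held by the catch, 0.038 stop. A cartridge pushed from 0.030 to the stop (at least 0.037) and let back comes out to 0, free to be lifted; while the catch holds, it must not be pulled out by force. Spring 8 N at 0, 11 N at 0.030; damped, comes out in about 0.5 s.
- test_dock: White test dock, green rim, green lamps, fixed, same shape and sizes as the charging dock; its bay is empty at the start. Origin: centre of its underside; z up; front is -x. The bay leans 30 degrees from vertical to the dock's front: the way out of it is (-0.5, 0, 0.866) in the dock's frame.
- test_mouth (a point): Centre of the mouth of the test dock's bay, in the plane of the rim; in the dock's frame at (-35, 0, 142) mm. Around it a flat rim 88 x 100 mm, square to the bay axis, with a lead-in (5 mm wider each side, 9 mm deep).
- test_platform (a joint): The same for the test dock's platform (m): 0 fully out (as at the start; its top is 70 mm below the mouth along the bay), 0.030 cartridge held by the catch, 0.038 stop. A cartridge pushed from 0 to the stop (at least 0.037) and let back stays at 0.030, its blue body 10 mm out of the mouth; pushed to the stop a second time it is ejected. Same spring.
- test_floor (a point): Centre of the top of the test dock's platform (38 x 60 mm), where the centre of the cartridge's lower end rests when it is inserted; it moves with the platform.
- sensor_a: White sensor housing lying on the table, 100 x 66 x 66 mm with square flanges and a green connector face; bystander, to be left alone. Origin: centre of its underside; x along it.
- sensor_b: A second such white sensor housing; bystander. Origin: centre of its underside; x along it.
- screwdriver: Screwdriver 180 mm long lying on the table; bystander. Origin under its middle; x along it.
Not all that is in view belongs to the job. Several things have the shape of the cartridge; the one meant has the colours described above.

How it is judged (in metres and radians):
On the way, in this order (a step that is already met when the one before it is completed fails the run):
1. the locked cartridge is pushed in to the stop of the charging dock (platform beyond 35 mm) (value of joint charge_platform above 0.035 m).
2. the charging dock's catch is released: its platform has come fully out (below 6 mm) (value of joint charge_platform below 0.006 m), for 0.1 s.
3. the cartridge is drawn out of the charging dock (its lower end more than 120 mm from where it started) (distance of cartridge from where it was at the start of the episode above 0.12 m), for 0.05 s.
At the end, for the whole second after the job is handed in: The cartridge stands in the test dock at rest, leaning with the bay (26 to 34 degrees), its lower end within 6 mm of the platform's centre, the test dock's platform held by its catch (26 to 33 mm in) and the charging dock's platform fully out (below 6 mm) (value of joint test_platform between 0.026 and 0.033 m and distance between cartridge and test_floor below 0.006 m and angle between the z axis of cartridge and the z axis of test_dock, either way round between 0.45 and 0.6 rad and value of joint charge_platform below 0.006 m and linear speed of cartridge below 0.02 m/s); the robot touches nothing.
It fails at once if sensor a is moved more than 25 mm (distance of sensor_a from where it was at the start of the episode above 0.025 m).
It fails at once if sensor b is moved more than 25 mm (distance of sensor_b from where it was at the start of the episode above 0.025 m).
It fails at once if screwdriver is moved more than 25 mm (distance of screwdriver from where it was at the start of the episode above 0.025 m).
It also fails if it takes over 48 s, if anything falls off the work surface, if the arm or the gripper's body presses on something with over 40 N, if the wrist force passes 120 N, or if a joint passes its speed limit or range.

## Working session

There is one attempt and no reset: what is moved stays moved. The work goes in short steps, each a Python script; the robot and the scene stay as the last script left them, time stands still between calls to the robot, and variables do not carry over. Pictures are saved under pics/ and viewed, and the job is handed in when it is done.

```bash
ls; mkdir -p pics; python3 - <<'E'
from workcell import *
import cv2,numpy as np
s=read_state();print(s['time'],s['eef_pos'],s['tool_rot'],s['finger_gap'],grip_point_offset)
for n in ("scene","top","wrist"):
    c=camera(n);cv2.imwrite(f"pics/{n}0.png",c["image"]);np.savez(f"{n}0.npz",**{k:np.array(v) for k,v in c.items()})
    print(n,c["fx"],c["cx"],c["cy"],c["dist_coeffs"],np.round(c["cam_to_world"],3).tolist())
E
```

```text
pics
0.0 [ 163.45554558 -602.89017929  230.71407357] [[ 2.61649455e-01 -9.65162905e-01 -3.60301204e-04]
 [-9.65162250e-01 -2.61649698e-01  1.12578276e-03]
 [-1.18083646e-03  5.31886756e-05 -9.99999301e-01]] 85.29601592374796 -18.700000000000003
scene 394.8070630228487 250.97516046536055 196.3513802274357 [-0.01688901  0.          0.          0.          0.        ] [[0.685, -0.629, 0.368, 984.873], [0.729, 0.59, -0.347, -385.959], [0.001, 0.506, 0.862, 1035.137], [0.0, 0.0, 0.0, 1.0]]
top 358.98592122435457 250.2972574576733 188.34833075924848 [0.00331065 0.         0.         0.         0.        ] [[-0.022, 0.993, -0.117, 499.751], [-1.0, -0.021, 0.008, 5.731], [0.006, 0.117, 0.993, 1039.235], [0.0, 0.0, 0.0, 1.0]]
wrist 303.61335761428757 257.93702981629474 189.78036338508585 [0.00252004 0.         0.         0.         0.        ] [[0.262, 0.929, 0.262, 230.456], [-0.965, 0.253, 0.068, -584.814], [-0.003, -0.27, 0.963, 374.765], [0.0, 0.0, 0.0, 1.0]]
```

View pics/scene0.png

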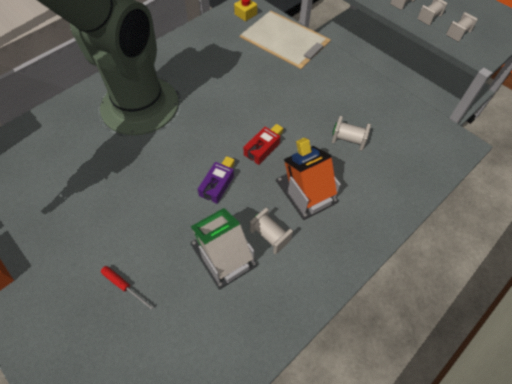

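View pics/top0.png

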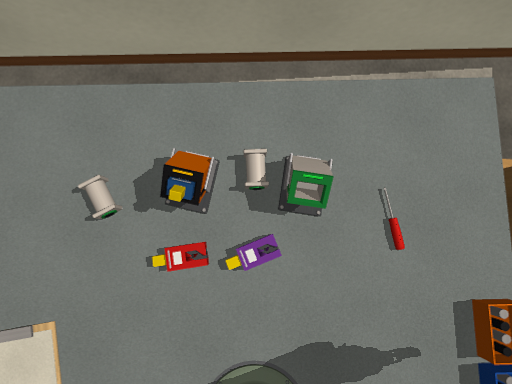

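View pics/wrist0.png

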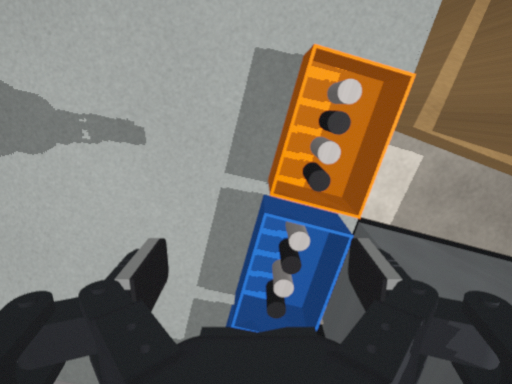

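Candidates for the cartridge in the top view: a blue and yellow one in the orange dock (178,190), a red and yellow one lying down (180,257), and a purple and yellow one lying down (253,252). The blue and yellow one fits the description, so I'll check it in a close crop.

```bash
python3 - <<'E'
import cv2,numpy as np
t=cv2.imread("pics/top0.png");s=cv2.imread("pics/scene0.png")
a=cv2.resize(t[140:220,130:230],None,fx=4,fy=4,interpolation=cv2.INTER_CUBIC)
b=cv2.resize(t[140:220,260:360],None,fx=4,fy=4,interpolation=cv2.INTER_CUBIC)
cv2.imwrite("pics/topcrop.png",np.hstack([a,b]))
cv2.imwrite("pics/scenecrop.png",cv2.resize(s[130:290,180:360],None,fx=3.7,fy=3.7,interpolation=cv2.INTER_CUBIC)[:600])
E
cat > h.py <<'E'
import numpy as np,cv2
def cloud(c):
    K=np.array([[float(c["fx"]),0,float(c["cx"])],[0,float(c["fy"]),float(c["cy"])],[0,0,1]])
    d=np.array(c["dist_coeffs"],float); Z=np.array(c["range_z"],float)
    h,w=Z.shape; u,v=np.meshgrid(np.arange(w),np.arange(h))
    p=cv2.undistortPoints(np.stack([u,v],-1).reshape(-1,1,2).astype(float),K,d).reshape(h,w,2)
    P=np.stack([p[...,0]*Z,-p[...,1]*Z,-Z],-1); T=np.array(c["cam_to_world"])
    W=P@T[:3,:3].T+T[:3,3]; W[Z<=0]=np.nan
    return W
E
```

```text
(no output)
```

View pics/topcrop.png

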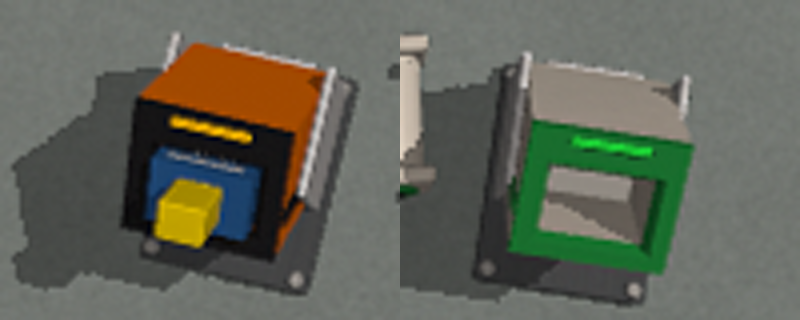

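View pics/scenecrop.png

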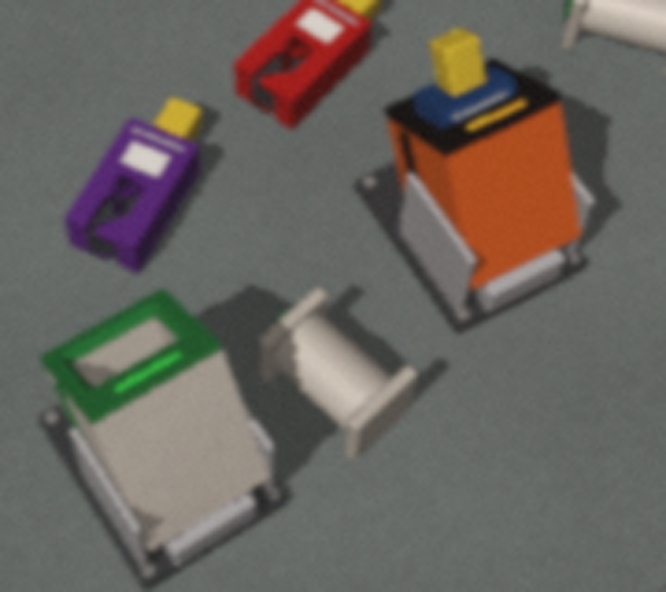

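```bash
cat >> h.py <<'E'
def fitrim(c,W,kind,box):
    """box u0,v0,u1,v1; returns mouth centre, yaw by plane-fixed rectangle fit"""
    im=cv2.cvtColor(np.array(c["image"]),cv2.COLOR_BGR2HSV).astype(int)
    u0,v0,u1,v1=box
    m=np.zeros(W.shape[:2],bool)
    H,S,V=im[...,0],im[...,1],im[...,2]
    if kind=="green": k=(H>45)&(H<80)&(S>120)
    else: k=(V<45)
    m[v0:v1,u0:u1]=k[v0:v1,u0:u1]
    P=W[m]; P=P[np.isfinite(P[:,0])&(P[:,2]>95)]
    # plane RANSAC
    rng=np.random.default_rng(0);best=None
    for _ in range(500):
        a,b,d=P[rng.choice(len(P),3,False)]
        n=np.cross(b-a,d-a); l=np.linalg.norm(n)
        if l<1: continue
        n/=l; n*=np.sign(n[2])
        if not .8<n[2]<.92: continue
        i=abs((P-a)@n)<2.5
        if best is None or i.sum()>best.sum(): best=i
    Q=P[best]; m0=Q.mean(0); n=np.linalg.svd(Q-m0)[2][2]; n*=np.sign(n[2])
    return m,Q,m0,n
E
python3 - <<'E'
from h import *
for name,boxes in (("top",{"green":(275,140,350,225),"black":(140,140,220,225)}),("scene",{"green":(180,200,260,290),"black":(275,135,350,215)})):
    c=dict(np.load(name+"0.npz")); W=cloud(c)
    for k,b in boxes.items():
        m,Q,m0,n=fitrim(c,W,k,b)
        yaw=np.degrees(np.arctan2(-n[1],-n[0]))
        # in-plane rect
        rect=None
        y=np.cross([0,0,1],-n*np.array([1,1,0])); 
        yy=np.cross(n,[0,0,1.]); yy/=np.linalg.norm(yy)  # sign check
        if yy[1]<0: yy=-yy
        xx=np.cross(yy,n)
        q=np.stack([(Q-m0)@xx,(Q-m0)@yy],1).astype(np.float32)
        r=cv2.minAreaRect(q)
        ctr=m0+xx*r[0][0]+yy*r[0][1]
        print(name,k,len(Q),"n",n.round(3),"tilt",np.degrees(np.arccos(n[2])).round(1),"dir",np.degrees(np.arctan2(n[1],n[0])).round(1),"rect",np.round(r[1],1),round(r[2],1),"ctr",ctr.round(1))
E
```

```text
top green 665 n [-0.5    0.086  0.862] tilt 30.5 dir 170.3 rect [99.1 89.1] 90.0 ctr [ 598.5 -149.7  145. ]
top black 540 n [-0.479  0.124  0.869] tilt 29.6 dir 165.4 rect [ 89.4 100.2] 0.7 ctr [616.6 172.3 145.1]
scene green 401 n [-0.512  0.089  0.855] tilt 31.3 dir 170.1 rect [97.9 88.6] 88.8 ctr [ 601.4 -151.   146.6]
scene black 178 n [-0.469  0.118  0.875] tilt 28.9 dir 165.9 rect [102.1  86.4] 89.8 ctr [619.7 170.2 147.1]
```

```bash
cat >> h.py <<'E'
def bayR(yawdeg):
    a=np.radians(yawdeg); ca,sa=np.cos(a),np.sin(a)
    Rz=np.array([[ca,-sa,0],[sa,ca,0],[0,0,1]])
    t=np.radians(-30); Ry=np.array([[np.cos(t),0,np.sin(t)],[0,1,0],[-np.sin(t),0,np.cos(t)]])
    return Rz@Ry      # columns: bay x,y,z(out)
def toolR(B,jaw):
    z=-B[:,2]
    x={"+x":B[:,0],"-x":-B[:,0],"+y":B[:,1],"-y":-B[:,1]}[jaw]
    return np.stack([x,np.cross(z,x),z],1)
CH=dict(m=np.array([616.6,172.3,143.5]),yaw=-14.3)
TE=dict(m=np.array([599.,-150,143.5]),yaw=-9.8)
E
python3 - <<'E'
from h import *
from workcell import *
print(bayR(-14.3).round(3))
for n,D in (("ch",CH),("te",TE)):
    B=bayR(D["yaw"])
    for j in ("+x","-x","+y","-y"):
        R=toolR(B,j)
        o=[]
        for h in (10,18,50,120,180,230):
            q=inverse_kinematics(D["m"]+B[:,2]*h,R)
            o.append(None if q is None else np.round(q,2).tolist())
        print(n,j,*o,sep="\n  ")
E
```

```text
[[ 0.839  0.247 -0.485]
 [-0.214  0.969  0.123]
 [ 0.5    0.     0.866]]
ch
  +x
  [0.08, 0.65, -0.87, 2.0, 1.39, 0.88, -1.92]
  [0.12, 0.66, -0.94, 2.0, 1.4, 0.93, -1.91]
  [0.16, 0.63, -1.03, 2.01, 1.34, 0.97, -1.88]
  [-0.28, 0.33, -0.45, 2.03, 0.94, 0.71, -1.64]
  [-0.14, 0.24, -0.66, 2.01, 0.85, 0.83, -1.57]
  [-0.15, 0.15, -0.66, 1.98, 0.73, 0.89, -1.47]
ch
  -x
  [-0.07, 0.58, -0.66, 2.0, 1.32, 0.75, 1.24]
  [0.07, 0.63, -0.87, 2.0, 1.37, 0.87, 1.23]
  [0.19, 0.65, -1.07, 2.01, 1.36, 1.0, 1.25]
  [0.29, 0.59, -1.27, 2.01, 1.25, 1.11, 1.31]
  [0.3, 0.43, -1.27, 1.99, 1.07, 1.07, 1.41]
  [0.32, 0.3, -1.26, 1.97, 0.91, 1.05, 1.52]
ch
  +y
  [0.07, 0.65, -0.86, 2.0, 1.39, 0.87, -0.35]
  [0.09, 0.65, -0.9, 2.0, 1.38, 0.9, -0.34]
  [0.17, 0.63, -1.04, 2.01, 1.35, 0.98, -0.32]
  [0.15, 0.46, -1.03, 2.01, 1.15, 0.95, -0.21]
  [0.22, 0.36, -1.13, 2.0, 1.01, 0.99, -0.12]
  [0.38, 0.35, -1.37, 1.97, 0.96, 1.11, -0.09]
ch
  -y
  [-1.12, 0.67, 0.8, 2.06, -0.52, 0.21, -1.87]
  [-1.13, 0.66, 0.8, 2.06, -0.44, 0.22, -1.94]
  [-1.17, 0.58, 0.81, 2.07, -0.19, 0.26, -2.18]
  [-1.4, 0.5, 1.03, 2.
[... 437 characters left out ...]
3, 1.46, 0.32, 1.76]
  [0.81, 0.56, -0.87, 2.13, 1.46, 0.43, 1.79]
  [1.08, 0.67, -1.27, 2.14, 1.44, 0.69, 1.87]
  [-0.69, 0.34, 1.03, 2.23, -1.07, 0.37, -2.13]
  [-1.06, 0.22, 1.4, 2.23, -0.68, 0.43, -2.47]
  None
te
  +y
  [0.5, 0.48, -0.45, 2.14, 1.42, 0.22, 0.19]
  [0.45, 0.45, -0.39, 2.15, 1.34, 0.19, 0.26]
  [0.68, 0.42, -0.67, 2.15, 1.21, 0.3, 0.4]
  [0.68, 0.24, -0.62, 2.17, 0.62, 0.3, 0.95]
  [0.71, 0.1, -0.6, 2.17, 0.22, 0.38, 1.34]
  [0.7, -0.02, -0.54, 2.15, 0.0, 0.49, 1.55]
te
  -y
  None
  None
  [-0.2, 0.39, 0.43, 2.19, -1.2, 0.16, -0.43]
  [0.37, 0.21, -0.27, 2.19, 0.33, 0.25, -1.92]
  [0.74, 0.1, -0.64, 2.17, 0.23, 0.38, -1.81]
  [0.88, -0.02, -0.72, 2.14, -0.0, 0.49, -1.59]
```

```bash
python3 - <<'E'
from h import *
from workcell import *
def look(D,h,tag):
    B=bayR(D["yaw"]); R=toolR(B,"+x")
    movep(D["m"]+B[:,2]*h,R)
    wait(0.2)
    c=camera("wrist"); cv2.imwrite(f"pics/w_{tag}.png",c["image"]); np.savez(f"w_{tag}.npz",**{k:np.array(v) for k,v in c.items()})
    s=read_state(); print(tag,s["time"],s["eef_pos"].round(1) if hasattr(s["eef_pos"],"round") else s["eef_pos"],np.round(s["qpos"],2),np.round(s["ft_force"],1))
look(TE,180,"te"); look(CH,180,"ch")
E
```

```text
te 2.4917 [ 510.3 -135.   299.3] [ 0.8   0.1  -0.7   2.16  0.25  0.39 -0.26] [-0.5 -0.5  0.3]
ch 4.0167 [529.6 193.7 299.4] [ 0.04  0.28 -0.88  2.    0.91  0.89 -1.62] [0.3 0.2 0.3]
```

View pics/w_te.png

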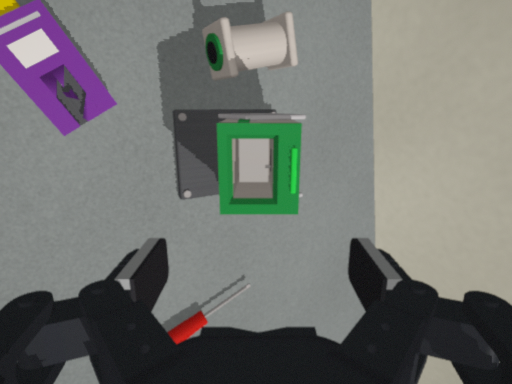

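View pics/w_ch.png

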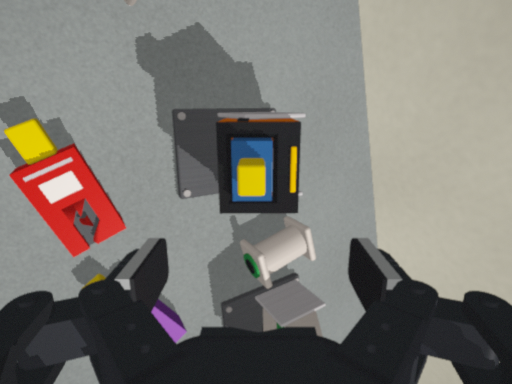

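The wrist views show the green rim at about (217–301, 122–214) with an empty bay. The black rim sits at the same pixels, holding the blue body and its yellow grip (251,177), so the choice of cartridge is confirmed. Next I'll fit both rims from these views.

```bash
python3 - <<'E'
from h import *
for name,k,b in (("w_te","green",(205,110,312,222)),("w_ch","black",(205,110,312,222))):
    c=dict(np.load(name+".npz")); W=cloud(c)
    D=TE if k=="green" else CH
    m,Q,m0,n=fitrim(c,W,k,b)
    yy=np.cross([0,0,1.],n); yy/=np.linalg.norm(yy)
    if yy[1]<0: yy=-yy
    xx=np.cross(yy,n)
    q=np.stack([(Q-m0)@xx,(Q-m0)@yy],1).astype(np.float32)
    r=cv2.minAreaRect(q); 
    ctr=m0+xx*r[0][0]+yy*r[0][1]
    print(k,len(Q),n.round(3),"dir",np.degrees(np.arctan2(n[1],n[0])).round(2),"tilt",np.degrees(np.arccos(n[2])).round(2),np.round(r,1) if 0 else r,"ctr",ctr.round(1), "rel bay", (bayR(D["yaw"]).T@(ctr-D["m"])).round(1))
    if k=="black":
        H=cv2.cvtColor(c["image"],cv2.COLOR_BGR2HSV)
        for nm,mm in (("yellow",(H[...,0]>20)&(H[...,0]<35)&(H[...,1]>150)),("blue",(H[...,0]>95)&(H[...,0]<125)&(H[...,1]>120))):
            z=np.zeros_like(mm); z[130:206,225:282]=mm[130:206,225:282]
            P=W[z]; P=P[np.isfinite(P[:,0])]; p=(P-D["m"])@bayR(D["yaw"])
            if nm=="yellow": p=p[p[:,2]>38]
            top=np.percentile(p[:,2],95) ; t=p[abs(p[:,2]-np.median(p[:,2]))<3]
            print(nm,len(p),"med h",np.median(p[:,2]).round(1),"x",np.percentile(t[:,0],[1,50,99]).round(1),"y",np.percentile(t[:,1],[1,50,99]).round(1))
E
```

```text
green 4120 [-0.5    0.085  0.862] dir 170.34 tilt 30.46 ((-4.299373626708984, -2.3610610961914062), (99.39766693115234, 87.94170379638672), 89.6779556274414) ctr [ 599.3 -149.1  146.4] rel bay [1.5 0.9 2.4]
black 3470 [-0.487  0.12   0.865] dir 166.15 tilt 30.12 ((-1.5594520568847656, -3.4310302734375), (99.1448974609375, 86.11636352539062), 89.8524398803711) ctr [616.9 173.7 146.2] rel bay [1.3 1.4 2.3]
yellow 897 med h 52.6 x [-16.8  -4.8   7.2] y [-13.2   2.4  16.1]
blue 1507 med h 12.7 x [-26.3  -4.5  15.3] y [-30.3  17.5  33.5]
```

```bash
python3 - <<'E'
from h import *
a=[cv2.resize(cv2.imread(f"pics/w_{t}.png")[105:230,165:320],(775,625),interpolation=cv2.INTER_CUBIC)[:600] for t in("te","ch")]
cv2.imwrite("pics/crop_te.png",a[0]);cv2.imwrite("pics/crop_ch.png",a[1])
for t,D in(("te",TE),("ch",CH)):
    c=dict(np.load(f"w_{t}.npz")); W=cloud(c); p=(W-D["m"])@bayR(D["yaw"])
    print(t,"table z", [np.nanmedian(W[v-4:v+4,u-4:u+4,2]).round(1) for u,v in ((140,130),(150,220),(340,100),(330,210))], "base z",np.nanmedian(W[130:180,195:210,2]).round(1))
    for v in (150,165,180): print(v,[(u,p[v,u].round(0).astype(int).tolist()) for u in range(213,306,4)])
    print("col255",[(v,p[v,255].round(0).astype(int).tolist()) for v in range(118,220,4)])
E
```

```text
te table z [np.float64(0.7), np.float64(0.8), np.float64(0.6), np.float64(0.4)] base z 14.8
150 [(213, [-63, 6, -111]), (217, [-42, 23, 2]), (221, [-38, 23, 2]), (225, [-34, 23, 2]), (229, [-30, 22, -3]), (233, [-28, 19, -26]), (237, [-28, 9, -95]), (241, [-21, 13, -67]), (245, [-16, 12, -69]), (249, [-10, 13, -68]), (253, [-5, 13, -68]), (257, [0, 13, -67]), (261, [5, 13, -68]), (265, [10, 13, -67]), (269, [17, 8, -102]), (273, [17, 22, -5]), (277, [21, 23, 2]), (281, [26, 23, 3]), (285, [30, 23, 3]), (289, [34, 23, 4]), (293, [38, 23, 5]), (297, [43, 23, 2]), (301, [77, -8, -210]), (305, [85, -9, -215])]
165 [(213, [-64, -15, -112]), (217, [-59, -16, -114]), (221, [-38, 7, 3]), (225, [-34, 6, 2]), (229, [-30, 5, -3]), (233, [-28, 1, -24]), (237, [-28, -11, -90]), (241, [-21, -7, -68]), (245, [-16, -7, -69]), (249, [-11, -7, -65]), (253, [-9223372036854775808, -9223372036854775808, -9223372036854775808]), (257, [0, -7, -69]), (261, [5, -7, -68]), (265, [10, -6, -61]), (269, [15, -6, -62]), (273, [18, 5, -6]), (277, [21, 7, 4]), (281, [26, 6, 2]), (285, [30, 6, 2]), (289, [34, 7, 3])
[... 2816 characters left out ...]
39, -10, 7]), (297, [44, -11, 3]), (301, [79, -63, -209]), (305, [87, -64, -215])]
col255 [(118, [-2, 53, -49]), (122, [-1, 51, 3]), (126, [-1, 47, 2]), (130, [-1, 43, 2]), (134, [-1, 39, 1]), (138, [-2, 33, -8]), (142, [-1, 32, 13]), (146, [-1, 28, 13]), (150, [-1, 23, 12]), (154, [-1, 19, 13]), (158, [-1, 16, 19]), (162, [-1, 16, 42]), (166, [-1, 15, 54]), (170, [-1, 11, 53]), (174, [-1, 7, 52]), (178, [-1, 4, 53]), (182, [-1, 0, 54]), (186, [-1, -4, 52]), (190, [-1, -8, 52]), (194, [-1, -12, 52]), (198, [-2, -29, 10]), (202, [-2, -36, 1]), (206, [-2, -41, 2]), (210, [-2, -45, 3]), (214, [-4, -111, -163]), (218, [-4, -118, -164])]<stdin>:7: RuntimeWarning: invalid value encountered in cast
```

View pics/crop_te.png

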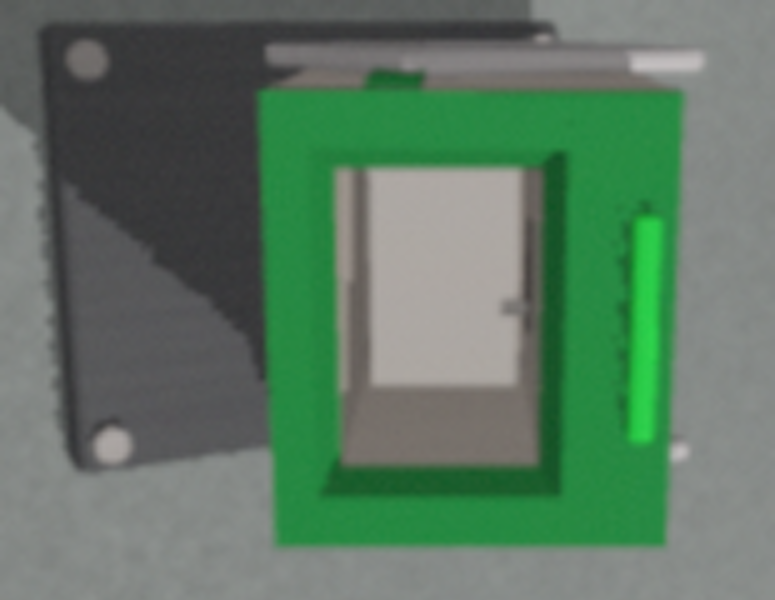

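View pics/crop_ch.png

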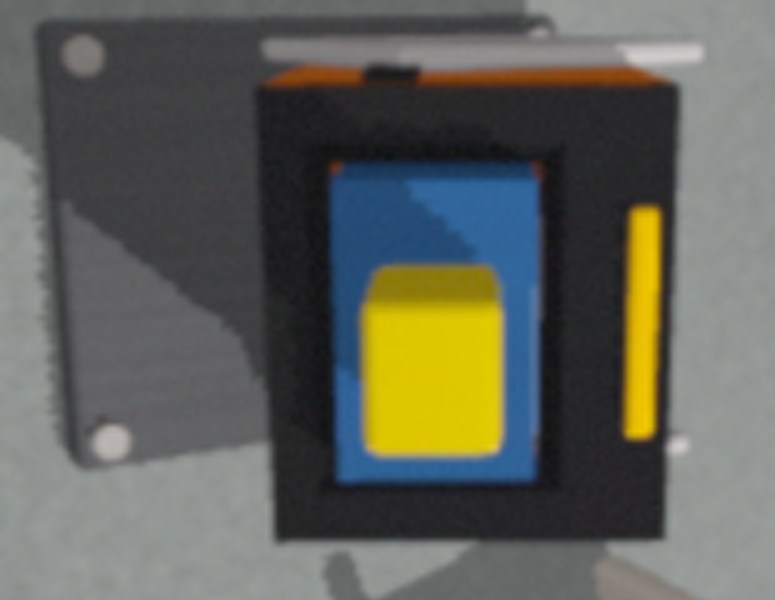

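Measured in the bay frame, the mouth centre is about 5 mm off the rim centre. The charge mouth is at (-5.3, 1.5, 2.2) and the test mouth at (-5.6, 0.9, 2.3) from my first guess, which puts both mouths at z ≈ 142.5–143 as specified. I'll approach and grasp now.

```bash
cat >> h.py <<'E'
def upd(D,rel,yaw):
    return dict(m=D["m"]+bayR(D["yaw"])@np.array(rel),yaw=yaw)
CH=upd(CH,(-5.3,1.5,2.0),-14.0); TE=upd(TE,(-5.6,0.9,2.1),-9.7)
def st(s,D=None):
    print("t",round(s["time"],2),"pos",np.round(s["eef_pos"],1),"F",np.round(s["ft_force"],1),"T",np.round(s["torque"],2),"gap",round(s["finger_gap"],1), "" if D is None else ("bay",((np.array(s["eef_pos"])-D["m"])@bayR(D["yaw"])).round(1)))
E
python3 - <<'E'
from h import *
from workcell import *
print(CH,TE)
B=bayR(CH["yaw"]);R=toolR(B,"+x")
P=lambda h:CH["m"]+B[:,2]*h
movel(P(110),R,max_speed=150)
print(movel(P(18),R,max_speed=80,guard=15)); st(read_state(),CH)
c=camera("wrist"); cv2.imwrite("pics/w_pre.png",c["image"])
c=camera("scene"); cv2.imwrite("pics/s_pre.png",cv2.resize(c["image"][100:240,230:400],None,fx=4,fy=4))
E
```

```text
{'m': array([611.55376392, 175.13423193, 142.58205081]), 'yaw': -14.0} {'m': array([ 593.33953593, -148.10894072,  142.51865335]), 'yaw': -9.7}
False
t 5.92 pos [602.8 177.5 158.6] F [ 0.6  0.  -0.5] T [0.11 0.46 0.04] gap 85.6 ('bay', array([ 0.2,  0.2, 18.4]))
```

View pics/w_pre.png

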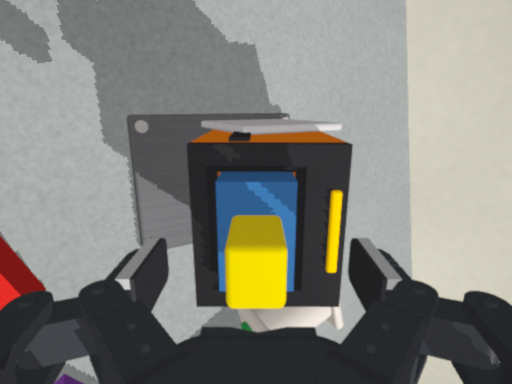

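View pics/s_pre.png

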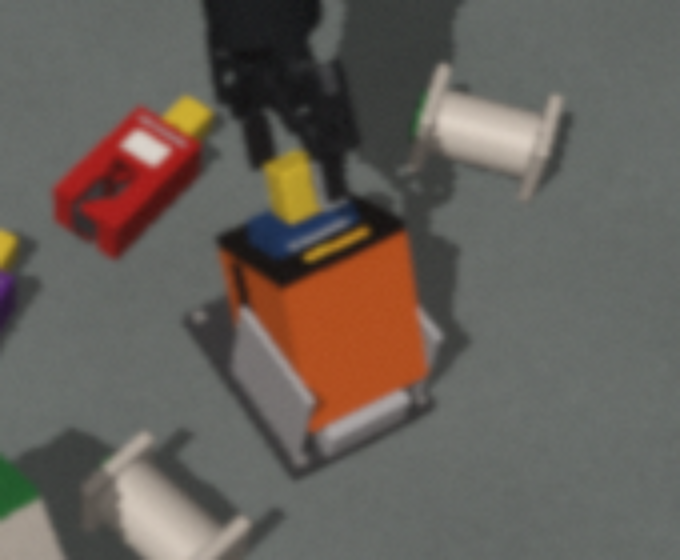

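The yellow grip (u 226–287, centre 257) sits centred between the jaws (centre 258). I'll clamp and then push with a guard.

```bash
python3 - <<'E'
from h import *
from workcell import *
B=bayR(CH["yaw"]);R=toolR(B,"+x")
clamp(); s=read_state(); st(s,CH)
p0=np.array(s["eef_pos"])
g=movel(p0-B[:,2]*9.5,None,max_speed=20,guard=32); s=read_state();print(g);st(s,CH)
print("along", ((np.array(s["eef_pos"])-p0)@B[:,2]).round(2),"axial F",(np.array(s["ft_force"])@B).round(1))
E
```

```text
t 6.6 pos [602.6 177.4 158.1] F [-3.   0.3  1.7] T [ 0.15  0.95 -0.04] gap 24.9 ('bay', array([-0.2,  0. , 18.1]))
True
t 7.08 pos [606.5 176.8 150.8] F [-8.2 -1.4 13.2] T [-0.54  0.64 -0.44] gap 25.3 ('bay', array([-0.5,  0.4,  9.7]))
along -8.32 axial F [ 0.  -3.3 15.3]
```

```bash
python3 - <<'E'
from h import *
from workcell import *
B=bayR(CH["yaw"])
p0=np.array(read_state()["eef_pos"])
for d in (6,14,22,32,38):
    g=movel(p0+B[:,2]*d,None,max_speed=50,guard=24); s=read_state();print(g,"axial F",(np.array(s["ft_force"])@B).round(1));st(s,CH)
    if g: break
wait(0.3); st(read_state(),CH)
c=camera("wrist"); cv2.imwrite("pics/w_ej.png",c["image"])
c=camera("scene"); cv2.imwrite("pics/s_ej.png",cv2.resize(c["image"][100:240,230:400],None,fx=4,fy=4))
E
```

```text
False axial F [-1.  -2.1  7.8]
t 7.36 pos [603.5 177.4 156.5] F [-5.1 -0.9  6.2] T [-0.37  0.83 -0.33] gap 25.2 ('bay', array([-0.3,  0.3, 16.2]))
False axial F [-1.7 -2.6  6.8]
t 7.67 pos [599.4 178.5 163.7] F [-5.3 -1.4  5. ] T [-0.34  0.79 -0.31] gap 25.1 ('bay', array([-0.3,  0.3, 24.6]))
False axial F [-1.7 -2.2  5.3]
t 7.97 pos [595.5 179.5 170.8] F [-4.5 -1.1  3.8] T [-0.37  0.79 -0.38] gap 25.2 ('bay', array([-0.3,  0.4, 32.8]))
False axial F [-1.5 -2.4  4.8]
t 8.32 pos [590.7 180.7 179.1] F [-4.2 -1.4  3.4] T [-0.33  0.85 -0.38] gap 25.1 ('bay', array([-0.4,  0.4, 42.4]))
False axial F [-1.5 -0.  -3. ]
t 8.59 pos [588.  181.7 183.9] F [ 0.2 -0.1 -3.4] T [0.2  0.91 0.03] gap 25.0 ('bay', array([-0.5,  0.6, 48. ]))
t 8.89 pos [588.  181.7 183.7] F [-4.   1.3  2.9] T [ 0.24  1.09 -0.02] gap 25.3 ('bay', array([-0.6,  0.6, 47.8]))
```

View pics/s_ej.png

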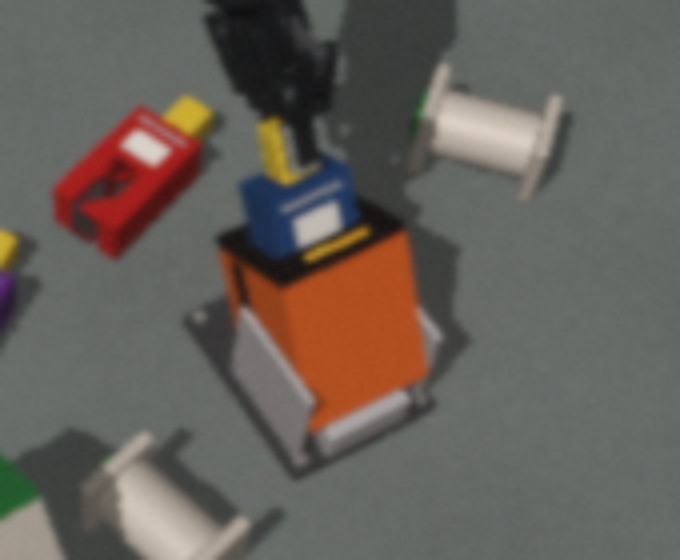

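View pics/w_ej.png

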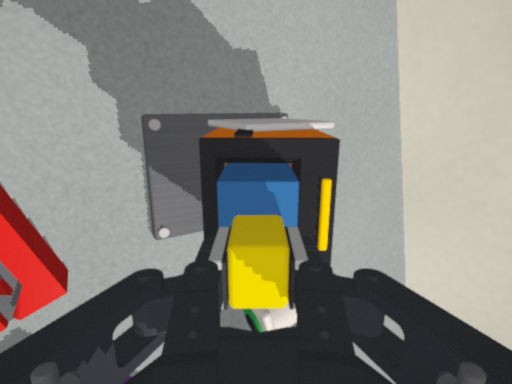

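The force followed the spring out and changed sign at about h 45, and the body now stands about 40 mm out of the rim. That means it is ejected. Next I'll draw it out and carry it across.

```bash
python3 - <<'E'
from h import *
from workcell import *
B=bayR(CH["yaw"]);R=toolR(B,"+x"); B2=bayR(TE["yaw"]);R2=toolR(B2,"+x")
off=np.array([-0.4,0.4,0])
movel(CH["m"]+B@(off+[0,0,190]),R,max_speed=150); st(read_state(),CH)
tgt=TE["m"]+B2@(off+[0,0,190])
try: movel(tgt,R2,max_speed=160)
except PlanningError as e:
    print("PE",e); movep(tgt,R2)
wait(0.3); s=read_state(); st(s,TE); print(np.round(s["qpos"],2))
for n in("wrist","scene","top"):
    c=camera(n); cv2.imwrite(f"pics/{n}_tr.png",c["image"]);np.savez(f"{n}_tr.npz",**{k:np.array(v) for k,v in c.items()})
E
```

```text
t 10.09 pos [519.2 198.1 306.2] F [-1.1  0.2 -2.1] T [ 0.27  0.95 -0.04] gap 25.3 ('bay', array([-6.000e-01, -1.000e-01,  1.893e+02]))
t 12.61 pos [ 499.5 -131.5  306.9] F [-0.7  0.4 -2.5] T [ 0.2   0.93 -0.01] gap 25.4 ('bay', array([ -0.4,   0.6, 190. ]))
[ 0.81  0.07 -0.7   2.17  0.18  0.4  -0.19]
```

View pics/wrist_tr.png

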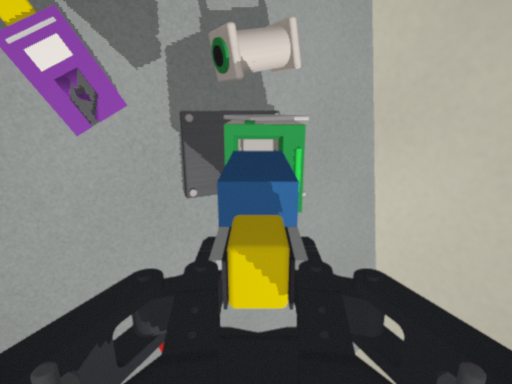

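View pics/scene_tr.png

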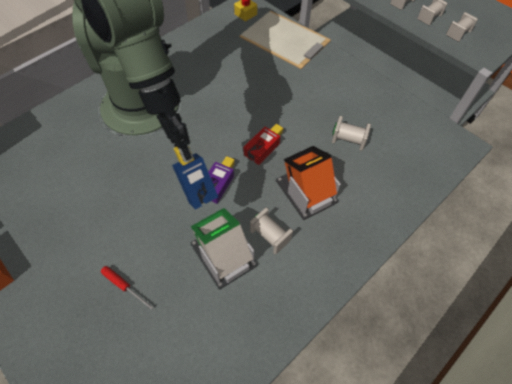

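The cartridge hangs straight from the jaws (wrist view, blue body u 218–298) with the green mouth ahead of it. The orange dock is empty. I'll insert slowly with a guard.

```bash
python3 - <<'E'
from h import *
from workcell import *
B=bayR(TE["yaw"]);R=toolR(B,"+x")
off=np.array([-0.4,0.4,0])
P=lambda h:TE["m"]+B@(off+[0,0,h])
g=movel(P(124),R,max_speed=100,guard=15);st(read_state(),TE)
for h in (112,104,92,75,56):
    if g: break
    g=movel(P(h),R,max_speed=35,guard=15); s=read_state(); print(g,h,"bayF",(np.array(s["ft_force"])@B).round(1)); st(s,TE)
c=camera("scene"); cv2.imwrite("pics/s_in.png",cv2.resize(c["image"][130:290,150:320],None,fx=3.5,fy=3.5))
E
```

```text
t 13.57 pos [ 532.  -137.1  250. ] F [-0.   0.1 -3.1] T [ 0.19  0.95 -0.03] gap 25.4 ('bay', array([ -0.2,   0.6, 124.3]))
False 112 bayF [-2.1 -0.7 -2.4]
t 14.06 pos [ 537.9 -138.1  239.3] F [-0.7 -0.6 -3.1] T [0.2  0.89 0.06] gap 25.0 ('bay', array([ -0.4,   0.5, 112. ]))
False 104 bayF [-1.1  0.3 -1.4]
t 14.43 pos [ 541.8 -138.7  232.2] F [-0.2  0.4 -1.8] T [ 0.11  0.9  -0.02] gap 25.1 ('bay', array([ -0.5,   0.6, 103.9]))
False 92 bayF [-1.9  0.4 -3. ]
t 14.93 pos [ 547.7 -139.7  221.8] F [-0.1  0.4 -3.5] T [0.16 0.93 0.02] gap 25.1 ('bay', array([-0.5,  0.6, 91.9]))
False 75 bayF [-0.8 -0.2 -2.8]
t 15.56 pos [ 556.1 -141.2  207.3] F [ 0.6 -0.3 -2.8] T [ 0.16  0.92 -0.03] gap 25.1 ('bay', array([-0.4,  0.5, 75. ]))
False 56 bayF [-1.7  0.1 -2.2]
t 16.25 pos [ 565.4 -143.   191. ] F [-0.4  0.2 -2.8] T [ 0.13  0.92 -0.01] gap 25.5 ('bay', array([-0.4,  0.3, 56.1]))
```

View pics/s_in.png

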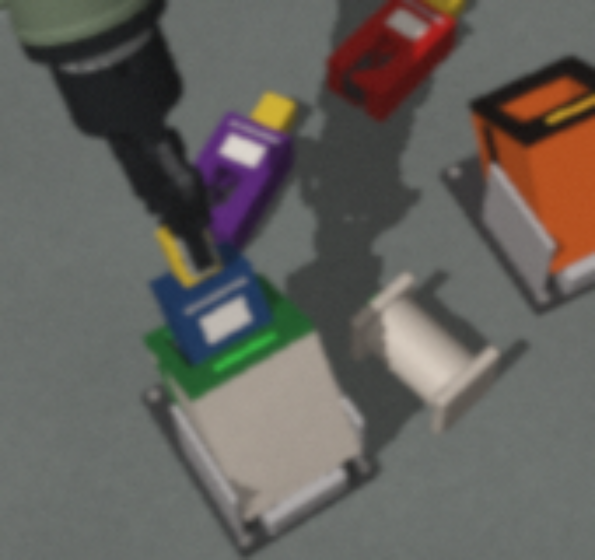

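It went in with almost no side force. Now the push to the stop, expected at h ≈ 9.7–10.

```bash
python3 - <<'E'
from h import *
from workcell import *
B=bayR(TE["yaw"]);R=toolR(B,"+x")
off=np.array([-0.4,0.4,0])
P=lambda h:TE["m"]+B@(off+[0,0,h])
g=False
for h,gd in ((40,18),(22,18),(7,32)):
    g=movel(P(h),R,max_speed=30 if h>10 else 20,guard=gd); s=read_state(); print(g,h,"bayF",(np.array(s["ft_force"])@B).round(1)); st(s,TE)
    if g: break
E
```

```text
False 40 bayF [-0.8  0.3  4.9]
t 16.98 pos [ 573.5 -144.3  177.4] F [-3.   0.8  3.8] T [0.06 0.7  0.01] gap 25.2 ('bay', array([-0.1,  0.4, 40.3]))
False 22 bayF [-1.8 -0.2  6.9]
t 17.73 pos [ 582.4 -145.8  161.5] F [-4.9  0.6  5.1] T [ 0.03  0.61 -0.  ] gap 25.2 ('bay', array([-0.2,  0.4, 22.1]))
True 7 bayF [-1.2 -0.2 18.5]
t 18.38 pos [ 588.5 -146.9  150.8] F [-10.2   1.5  15.4] T [0.08 0.66 0.01] gap 24.9 ('bay', array([-0.2,  0.4,  9.6]))
```

```bash
python3 - <<'E'
from h import *
from workcell import *
B=bayR(TE["yaw"]);R=toolR(B,"+x")
off=np.array([-0.2,0.4,0])
P=lambda h:TE["m"]+B@(off+[0,0,h])
for h in (14,17.5):
    g=movel(P(h),R,max_speed=20,guard=24); s=read_state(); print(g,"bayF",(np.array(s["ft_force"])@B).round(1)); st(s,TE)
open_gripper(); wait(0.3); s=read_state(); print("bayF",(np.array(s["ft_force"])@B).round(1)); st(s,TE)
c=camera("wrist"); cv2.imwrite("pics/w_op.png",c["image"]);np.savez("w_op.npz",**{k:np.array(v) for k,v in c.items()})
c=camera("scene"); cv2.imwrite("pics/s_op.png",cv2.resize(c["image"][130:290,150:320],None,fx=3.5,fy=3.5))
E
```

```text
False bayF [-1.1 -0.1  8.1]
t 18.77 pos [ 586.3 -146.5  154.8] F [-5.   0.7  6.4] T [0.07 0.81 0.04] gap 25.4 ('bay', array([-0.1,  0.4, 14.2]))
False bayF [-1.7  0.1  7.8]
t 19.1 pos [ 584.7 -146.3  157.7] F [-5.2  1.   5.9] T [0.09 0.71 0.07] gap 25.4 ('bay', array([-0.1,  0.4, 17.6]))
bayF [ 0.1 -0.5 -0.9]
t 20.02 pos [ 584.6 -146.2  157.6] F [ 0.5 -0.6 -0.8] T [0.12 0.54 0.02] gap 85.4 ('bay', array([-0.2,  0.4, 17.5]))
```

View pics/w_op.png

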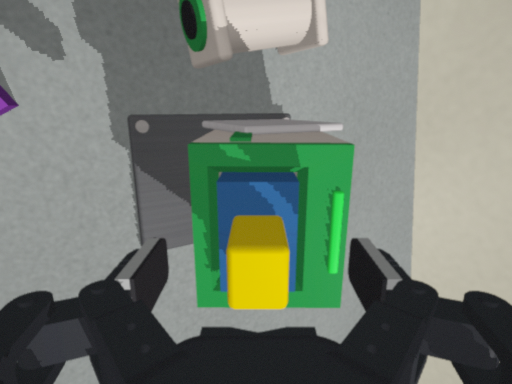

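View pics/s_op.png

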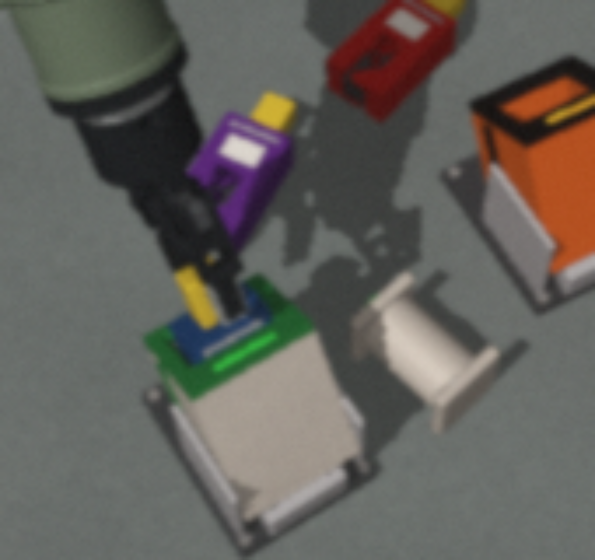

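The released cartridge looks just as it did locked in the charging dock: the grip is at the same pixels and only a little of the blue body stands out. I'll retract along the axis and measure how far it stands out.

```bash
python3 - <<'E'
from h import *
from workcell import *
B=bayR(TE["yaw"]);R=toolR(B,"+x")
P=lambda h:TE["m"]+B@np.array([-0.2,0.4,h])
movel(P(70),R,max_speed=80,guard=10); movel(P(190),R,max_speed=150); wait(0.5); st(read_state(),TE)
c=camera("wrist"); W=cloud(c); p=(W-TE["m"])@B
cv2.imwrite("pics/w_fin.png",c["image"])
m,Q,m0,n=fitrim(c,W,"green",(205,110,312,222)); print("rim h",np.median((Q-TE["m"])@B[:,2]).round(1))
H=cv2.cvtColor(c["image"],cv2.COLOR_BGR2HSV)
for nm,mm in (("yellow",(H[...,0]>20)&(H[...,0]<35)&(H[...,1]>150)),("blue",(H[...,0]>95)&(H[...,0]<125)&(H[...,1]>120))):
    z=np.zeros_like(mm); z[125:212,225:285]=mm[125:212,225:285]
    q=p[z]; q=q[np.isfinite(q[:,0])]; print(nm,len(q),np.median(q,0).round(1))
c=camera("top"); cv2.imwrite("pics/t_fin.png",c["image"])
a=cv2.imread("pics/top0.png"); d=cv2.absdiff(a,c["image"]).max(2)
for nm,(u,v,r) in dict(sa=(98,197,25),sb=(256,169,22),sd=(392,218,32)).items(): print(nm,"diff px",(d[v-r:v+r,u-12:u+12]>40).sum())
E
```

```text
t 22.38 pos [ 499.6 -131.6  306.9] F [-0.4 -0.   0.2] T [ 0.12  0.5  -0.01] gap 85.3 ('bay', array([ -0.2,   0.5, 189.9]))
rim h 0.3
yellow 866 [ 1.   4.2 50.4]
blue 1271 [ 1.  17.1 10.6]
sa diff px 0
sb diff px 0
sd diff px 0
```

View pics/t_fin.png

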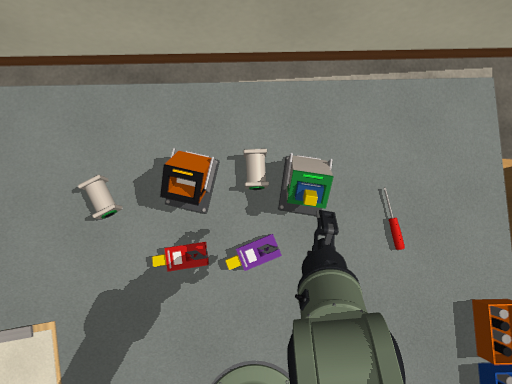

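View pics/w_fin.png

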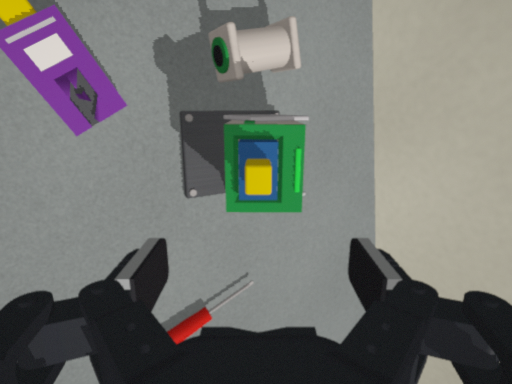

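The blue shoulder stands 10.3 mm above the rim and the grip top 50.1 mm, so the catch is holding it. The cartridge sits in the green dock at about (311,194) in the top view. The orange dock is empty and the bystanders haven't moved. Handing in.

```bash
python3 -c "
from workcell import *
print(finish_job())"
```

```text
the job is handed in; nothing more can be done
None
```

I moved the blue and yellow cartridge from the charging dock to the test dock, where the catch now holds it, and handed the job in. No verdict is reported on hand-in; at my last check the clock stood at 22.4 s of the 48 s allowed.

- **Charging dock:** I gripped the cartridge across the dock's x, pushed it 8.3 mm to the stop and followed the spring until it was ejected. Then I drew it out and carried it across.
- **Test dock:** I slid it in with almost no side force and pushed until the guard stopped the arm at the stop. I let it back 8 mm, opened the gripper and backed off along the bay.

**Last checks:**
- **Cartridge:** the blue body stands 10.3 mm out of the green rim and the grip top 50.1 mm; held by the catch, they should be 10 and 50 mm.
- **Charging dock:** its bay is empty in the last picture. I judged the ejection from the forces and from the cartridge standing about 40 mm out; I had no direct reading of the platform.
- **Sensors and screwdriver:** no changed pixels around any of the three in the top view.
- **Arm:** the gripper is open, well clear, and touching nothing.

**One disagreement:** at first I took the rim's centre for the bay mouth, which was about 5 mm off. I corrected this from the close wrist view before grasping, and nothing disagreed after that.

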